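# Hold the drive collar on the spindle flat

### The arm

A 6-joint arm with a two-finger parallel gripper is mounted at the origin on the work surface. World frame = base frame: x ahead of the robot, y to its left, z up, the work surface at z = 0. Lengths are in m, angles in rad, forces in N, time in s.
With the tool pointing down it reaches from about 0.4 to 0.825 m from the base axis. Payload 7 kg.
Tool frame: the origin (TCP) lies on the centre line of the jaws, within the pads' length; the fingertips stand 17 mm ahead of it and the grasp point (between the pads) lies 2 mm behind it (robot.finger_overhang is the distance from the TCP to the fingertips, in m); y points along the fingers, x is the direction in which the jaws open and shut, and the axes are right-handed (so a half turn about y gives the same grasp; the last joint's range is limited). The gripper opens to 85 mm and grips with 20 to 120 N. Pads are 22 mm wide; open, the fingers measure 114 mm over their backs; the gripper's body (76 mm by 85 mm) begins 54 mm behind the grasp point. The pads swing forward as they close: fully open they stand 13 mm farther back than shut.
Start: joints at [0.288, 0.359, 0.012, 0, -1.224, -0.288], TCP at [0.675, -0, 0.248] pointing down, gripper open.
Joint ranges: [-3.07, 3.07], [-1.43, 2.12], [-1.02, 1.25], [-3.03, 1.67], [-3.05, -0], [-3.03, 3.03]. Speed limits (rad/s): [2.39, 2.39, 3.01, 3.14, 3.14, 3.14].

### API

Orientations are given as a unit quaternion [w, x, y, z].
In Python, from workcell import monitor, eyes, robot, models gives the robot as it stands.
- The arm moves only by the tool drive_tool, never from a script. Its argument "motion" is a list of rows, each an object with "hand": the finger opening in m, from 0 to 0.0854; "travel": the shift along the tool's x, y, z in m, a list of three; "delta_rot": the turn, a rotation vector about the tool's x, y, z in rad, a list of three. In form: [{"hand": hand, "travel": [dx, dy, dz], "delta_rot": [rx, ry, rz]}, ...]. A call has 1 to 10 rows; each row shifts and turns the commanded pose from where the row before left it, along the tool's axes as they then stand; what a row does not reach is not made up. A row lasts 1/8 s, in which the tool goes at most 62.5 mm and 10.7 degrees, less where a joint would pass 70% of its speed; a pose out of reach is approached as far as the arm can. A call with a gripper value outside its range is refused whole. The fingers move at their own pace and stop on an object; "squeeze" is the grip in N (left out, the last holds). Time passes only in rows, so rows that do not move let the fingers close. It gives the time, the measured TCP pose, the force and the opening at its end, in the units of the state.
- monitor.get_obs(): the state, without advancing time (a new reading comes with each control period).
- eyes.read_camera(name): name is "scene" or "side" or "wrist"; returns the picture (400x640x3 uint8, red, green, blue); there is no depth.
- eyes.camera_params(name): a dict with "K" (3x3 intrinsics, pixels), "k1" (the pictures are not rectified: a ray, as slopes to the right and down, at radius r is drawn at 1 + k1 r^2 times it, then the intrinsics apply), "cam_to_world" (4x4, takes a point from camera to world coordinates). Camera axes: x right, y up, looking along -z (the intrinsics and any distortion apply to the point x, -y, -z); pixel columns grow to the right and rows downward; lengths in m; the calibration is good to about 2 mm. A picture is of the moment at which its call begins: read the wrist's pose just before it. camera_params takes no time and is no camera call; for the wrist camera it gives the pose at the moment of the call.
- robot.close_job(): hands the job in, once; it reports no verdict.
Trained networks look in the newest picture that a camera, given by its name, has taken for a name from the list of things; names that differ only in an ending like _2 or _b are one class to them, and where a whole thing is asked for, a point or a joint stands for the part that bears it (a point fixed in the world has none). Each returns a list of dicts, best first, with "conf" (0 to 1); they miss things now and then, are a little off and sometimes report something else, mostly with a low value. They report only what shows in the picture. A call takes as long as a camera call. They do not tell look-alikes from the thing itself.
- models.regions_of(camera, label): "pixels" (400x640 bool, what is visible of it) and "bbox" ([left, top, right, bottom] in pixels, round what is visible of it).
- models.landmark_of(camera, label): "point" ([column, row] in pixels: a listed point, or the origin of a listed thing).
The state is a dict: "t": time; "q": joint angles; "joint_velocities": joint speeds; "joint_torque": joint torques, N m; "tool_pos": TCP position; "orientation": TCP orientation; "ft_force": force on the tool from outside, world axes, zero at the start; "moment": the same for the moment, N m; "grip_width": finger opening in m.
Only numpy, scipy, OpenCV 4.12 (cv2) and the standard library are available. Lean on these libraries where they do the work, as an engineer would, in place of code of your own. Each camera call takes 0.05 s, during which the arm holds its last target. There are 200 camera calls.

### The job

The vegetable cutter on the kitchen island has lost its drive collar. First pinch the upright spindle and turn it until you feel its flat lying squarely towards the index rib in the gap of the rim; then fetch the collar with the thumb screw, lower it over the spindle with the screw on the flat and pointing along the rib, and press it down against the sprung seat until it stops. Finish while still gripping it and holding it fully down there, so that a helper can tighten the screw (let go and it springs up); leave the other things alone.

Things in the scene. Friction and masses are not known exactly. Their poses are not given: they have to be found in the camera images.
- base: white drive base, fixed: box 200 x 200 mm, deck 90 mm above the counter. Origin: centre of its underside, on the counter below the spindle axis; z up. Its +x points from the spindle along the steel index rib (34 x 8 mm, 58 to 92 mm from the axis) lying in the only gap of the steel rim (radius 85 mm, top at 98 mm). The base may stand turned.
- spindle (a joint): turn of the upright steel spindle (rad), counter-clockwise from above positive; 0 = its flat faces along the rib. Starts at 0.5 to 1.7. Stays where left (0.06 N m friction). Diameter 22 mm, one flat 6 mm from the axis, cut from 106 mm above the counter to the top: pinched squarely across the flat it is 17 mm thick, else up to 22 mm, so the grip narrows on the flat.
- spindle_top (a point): centre of the spindle's top end, 158 mm above the counter, on the spindle axis; the upper 3 mm are chamfered.
- seat (a joint): how far the sprung seat round the spindle's foot is pressed down (m): 0 = up, 0.008 = fully down on its stop. A dark steel ring 40 mm in diameter, its top 110 mm above the counter when up and 102 mm when down. It resists with about 4 N at first and 7 N fully down, more than the collar's weight.
- seat_top (a point): centre of the seat's upper face, on the spindle axis.
- collar: loose steel tube standing upright: 46 mm outside, 32 mm high, bore 26 mm, 170 to 310 g. Origin: centre of its underside; z up. A thumb screw passes through the wall along its +x, 16 mm up. Inside, its 6 mm thick tip reaches to 8 mm from the axis, so it passes down the spindle only over the flat, else lands on the spindle's top. Grip it across the tube, at right angles to the screw.
- screw (a point): centre of the thumb screw's knurled head (18 mm diameter, 30 to 39 mm from the collar's axis), 34 mm from the axis along the collar's +x, 16 mm above its underside.
- sleeve: plain steel spacer sleeve of the same size as the collar (46 mm diameter, 32 mm high) but with no screw; not needed, leave alone. Origin: centre of its underside.
- tub: food tub with white lid, 110 mm diameter, 100 mm high; leave alone. Origin: centre of its underside.
- foiltray: open aluminium tray 170 x 250 mm, 50 mm high; leave alone. Origin: centre of its underside.
Mind the look-alikes: they are no part of the job. What is shaped like the collar but green is not meant.

How it is judged:
By the outcome, as a careful person would: the job done as asked, in the order asked, and still so for the second after the job is handed in, while the arm keeps its last pose, push and grip.
It also fails if it takes over 58 s, if anything falls off the work surface, if the arm or the gripper's body presses on something with over 40 N, if the wrist force passes 120 N, or if a joint passes its speed limit or range.

## Working session

There is one attempt and no reset: what is moved stays moved. The work goes in short steps, Python scripts to look and compute and a tool call to move; the robot and the scene stay as the last step left them, time stands still between calls to the robot, and variables do not carry over. Pictures are saved under pics/ and viewed, about 8 in all and at most 12, crops included, and the job is handed in when it is done.

Besides the shell and the picture viewer there is one more tool, called after "Request:" as a command line: name --argument value ..., lists and objects as JSON in quotes. drive_tool: Moves the arm, as the interface text tells. Its arguments: {"type":"object","properties":{"motion":{"type":"array"},"squeeze":{"type":"number"}},"required":["motion"]}

```bash
mkdir -p pics; ls; python3 - <<'E'
from workcell import monitor, eyes, robot, models
import cv2, numpy as np
print(monitor.get_obs())
ims=[]
for c in ["scene","side"]:
    im=eyes.read_camera(c); ims.append(im); p=eyes.camera_params(c); print(c,p)
    for l in ["base","collar","sleeve","tub","foiltray","spindle","seat"]:
        r=models.regions_of(c,l); print(l,[(x["bbox"],round(x["conf"],2)) for x in r][:4])
    for l in ["screw","spindle_top","seat_top","base","collar"]:
        r=models.landmark_of(c,l); print('pt',l,[(np.round(x["point"],1).tolist(),round(x["conf"],2)) for x in r][:4])
    cv2.imwrite(f"pics/{c}0.png",im[:,:,::-1])
E
```

```text
pics
{'t': 0.0, 'q': array([ 2.88114554e-01,  3.59379187e-01,  1.10984338e-02, -3.70682631e-04,
       -1.22410807e+00, -2.88100442e-01]), 'joint_velocities': array([-0.0003232 , -0.00115285, -0.00230061,  0.00091841, -0.00025772,
        0.00015451]), 'joint_torque': array([ 2.55543900e-04, -5.83324420e+01,  2.93422562e+01,  6.93659976e+00,
       -6.00149287e-03, -1.14765509e-06]), 'tool_pos': array([ 6.74558201e-01, -3.57740116e-06,  2.47382165e-01]), 'orientation': array([ 6.14478812e-04,  5.35199462e-04, -7.07064710e-01,  7.07148380e-01]), 'ft_force': array([ 1.13741613, -0.41256439, -0.57914218]), 'moment': array([0.01411632, 0.01715186, 0.00303338]), 'grip_width': 0.08527699934394792}
scene {'K': array([[520.88742632,   0.        , 325.56491103],
       [  0.        , 520.88742632, 207.30806298],
       [  0.        ,   0.        ,   1.        ]]), 'k1': -0.15825724168392863, 'cam_to_world': array([[ 0.04723652, -0.80603322,  0.58998234,  1.57640507],
       [ 0.99888212,  0.03917681, -0.02645148, -0.06949684],
       [-0.00179285,  0.59057229,  0.80698275,  1.50902797],
     
[... 1313 characters left out ...]
([321.3, 261.2, 345.1, 277.6], 0.69), ([349.2, 253.2, 367.9, 268.9], 0.67), ([376.2, 245.7, 398.2, 257.3], 0.58)]
sleeve [([291.5, 241.2, 304.9, 254.3], 0.75), ([249.3, 283.8, 321.3, 373.7], 0.19)]
tub [([298.0, 143.9, 323.4, 168.5], 0.8)]
foiltray [([247.2, 281.9, 317.6, 371.2], 0.89)]
spindle [([317.8, 163.1, 317.6, 174.2], 0.46)]
seat [([248.4, 281.5, 321.1, 373.7], 0.46)]
pt screw [([367.0, 260.4], 0.73), ([340.6, 269.5], 0.62), ([380.3, 251.9], 0.46)]
pt spindle_top [([316.7, 163.3], 0.45)]
pt seat_top [([365.8, 258.3], 0.75), ([314.9, 173.1], 0.4)]
pt base [([320.0, 195.7], 0.61)]
pt collar [([329.5, 273.3], 0.77), ([359.0, 265.8], 0.67), ([386.9, 258.2], 0.55), ([282.8, 329.4], 0.32)]
```

```bash
cat > h.py <<'E'
from workcell import monitor, eyes, robot, models
import cv2, numpy as np
from scipy.spatial.transform import Rotation as R
def pose():
    o=monitor.get_obs(); q=o["orientation"]; return o,np.array(o["tool_pos"]),R.from_quat([q[1],q[2],q[3],q[0]])
def ray(p,uv):
    K=p["K"]; d=np.array([(uv[0]-K[0,2])/K[0,0],(uv[1]-K[1,2])/K[1,1]]); s=d.copy()
    for _ in range(20): s=d/(1+p["k1"]*(s@s))
    v=p["cam_to_world"][:3,:3]@np.array([s[0],-s[1],-1]); return p["cam_to_world"][:3,3],v
def atz(p,uv,z):
    c,v=ray(p,uv); return c+v*(z-c[2])/v[2]
def proj(p,X):
    T=p["cam_to_world"]; x=T[:3,:3].T@(np.asarray(X)-T[:3,3]); s=np.array([x[0],-x[1]])/-x[2]; s=s*(1+p["k1"]*(s@s))
    return np.array([p["K"][0,0]*s[0]+p["K"][0,2],p["K"][1,1]*s[1]+p["K"][1,2]])
E
python3 - <<'E'
from h import *
S=eyes.camera_params("scene");D=eyes.camera_params("side")
f=lambda p,uv,z:np.round(atz(p,uv,z),3)[:2]
for z,a,b in [(0.158,(390.3,194.1),(316.7,163.3)),(0,(390.2,220.9),(320,195.7))]: print(f(S,a,z),f(D,b,z))
print("col",[f(S,u,0) for u in [(261.1,252.7),(249.1,225.6),(272.8,281.6)]],[f(D,u,0) for u in [(329.5,273.3),(359,265.8),(386.9,258.2)]])
print("scr",[f(S,u,.016) for u in [(263.8,258.5),(250.7,232.5),(267.8,272.7)]],[f(D,u,.016) for u in [(340.6,269.5),(367,260.4),(380.3,251.9)]])
a=cv2.imread("pics/scene0.png")[150:300,150:480]; b=cv2.imread("pics/side0.png")[140:290,240:420]
cv2.imwrite("pics/c0.png",np.vstack([cv2.resize(a,(800,364),interpolation=2)[:,:],np.pad(cv2.resize(b,(283,236),interpolation=2),((0,0),(0,517),(0,0)))]))
E
```

```text
[0.545 0.19 ] [0.554 0.196]
[0.544 0.205] [0.566 0.204]
col [array([ 0.653, -0.247]), array([ 0.54 , -0.292]), array([ 0.765, -0.206])] [array([ 0.556, -0.276]), array([ 0.658, -0.249]), array([ 0.759, -0.22 ])]
scr [array([ 0.686, -0.236]), array([ 0.58 , -0.283]), array([ 0.74 , -0.222])] [array([ 0.592, -0.279]), array([ 0.686, -0.243]), array([ 0.739, -0.204])]
```

View pics/c0.png

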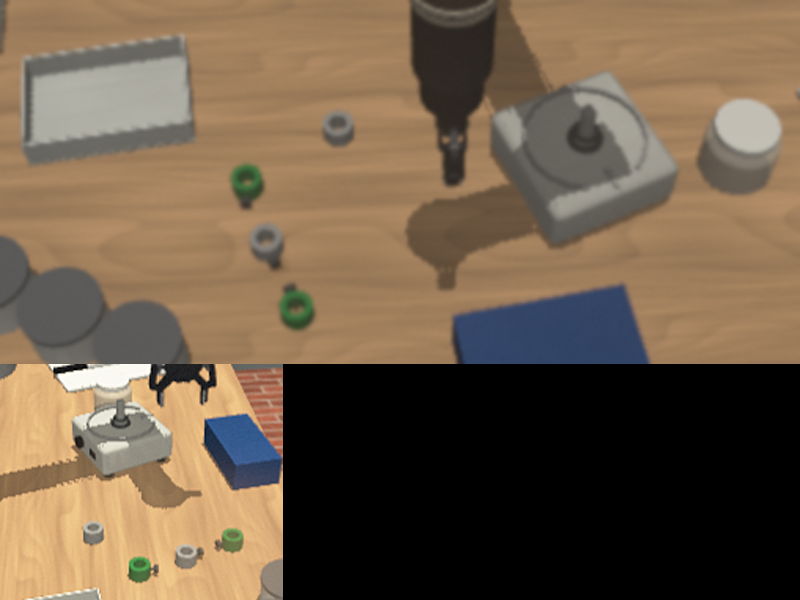

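The meant collar is the grey one with the screw, near (0.656, −0.248), between two green look-alikes. The sleeve is plain grey, and the base is at about (0.55, 0.195). Next I'll check the wrist camera's mounting and plan the first view.

```bash
python3 - <<'E'
from h import *
o,t,r=pose(); print(t,np.round(r.as_matrix(),3))
p=eyes.camera_params("wrist"); T=p["cam_to_world"]; print(p["K"][0],p["k1"],np.round(r.inv().as_matrix()@(T[:3,3]-t),4),'\n',np.round(r.inv().as_matrix()@T[:3,:3],3))
S=eyes.camera_params("scene"); print(atz(S,(402.5,223.5),.098), atz(S,(150+585*.4125,150+137*.4125),.11),robot.finger_overhang)
E
```

```text
[ 6.75005780e-01 -9.37556469e-06  2.48298570e-01] [[-1.  0.  0.]
 [-0. -0. -1.]
 [-0. -1.  0.]]
[283.71474063   0.         318.94372233] -0.01281806802668134 [ 0.0002 -0.1258  0.0719] 
 [[ 1.    -0.001  0.001]
 [ 0.001  0.282 -0.959]
 [ 0.001  0.959  0.282]]
[0.62310103 0.22666599 0.098     ] [0.56095122 0.19582394 0.11      ] 0.017
```

Request:
drive_tool --motion '[{"hand": 0.085,"travel": [0.03,-0.0125,-0.0425],"delta_rot": [0,0,0]},{"hand": 0.085,"travel": [0.03,-0.0125,-0.0425],"delta_rot": [0,0,0]},{"hand": 0.085,"travel": [0.03,-0.0125,-0.0425],"delta_rot": [0,0,0]},{"hand": 0.085,"travel": [0.03,-0.0125,-0.0425],"delta_rot": [0,0,0]},{"hand": 0.085,"travel": [0,0,0],"delta_rot": [0,0,0]},{"hand": 0.085,"travel": [0,0,0],"delta_rot": [0,0,0]}]'

```text
t: 2.05
tool_pos: [0.5549, 0.1701, 0.2984]
orientation: [0.0, -0.0, 0.707, -0.707]
ft_force: [-0.3, -0.7, 0.6]
grip_width: 0.0857
```

```bash
python3 - <<'E'
from h import *
o,t,r=pose(); p=eyes.camera_params("wrist"); im=eyes.read_camera("wrist"); print(t, np.abs(o["joint_velocities"]).max())
for l,z in [("spindle_top",.158),("seat_top",.11),("base",0)]:
    for x in models.landmark_of("wrist",l)[:2]: print(l,x["conf"],np.round(x["point"],1),np.round(atz(p,x["point"],z),4))
cv2.imwrite("pics/w1.png",im[:,:,::-1])
E
```

```text
[0.55489491 0.17009573 0.29836102] 0.025045776390692324
spindle_top 0.72 [325.8 220.1] [0.5481 0.1973 0.158 ]
seat_top 0.93 [323.2 205.9] [0.5501 0.1976 0.11  ]
base 0.59 [322.1 186. ] [0.5503 0.2004 0.    ]
```

View pics/w1.png

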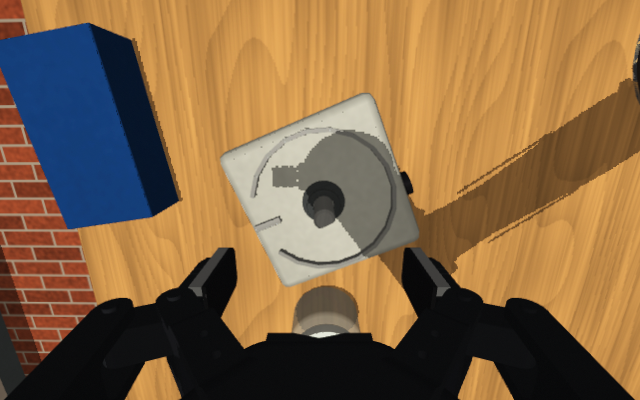

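```bash
python3 - <<'E'
from h import *
p=eyes.camera_params("wrist")
a=[atz(p,u,.098)[:2] for u in [(256.5,228),(281,219)]]; print("rib",a,np.degrees(np.arctan2(*(a[0]-a[1])[::-1])),[np.hypot(*(x-[.55,.1975])) for x in a],np.degrees(np.arctan2(*(a[0]-[.55,.1975])[::-1])))
im=cv2.imread("pics/w1.png"); hsv=cv2.cvtColor(im,cv2.COLOR_BGR2HSV)
# base mask: network
m=models.regions_of("wrist","base")[0]["pixels"].astype(np.uint8)
c=max(cv2.findContours(m,0,1)[0],key=cv2.contourArea)[:,0].astype(float)
w=np.array([atz(p,u,.09)[:2] for u in c]); (ce,sz,an)=cv2.minAreaRect((w*1000).astype(np.float32)); print(ce,sz,an)
cr=im[100:290,210:430]; cv2.imwrite("pics/w1c.png",cv2.resize(cr,None,fx=3.1,fy=3.1,interpolation=cv2.INTER_CUBIC))
E
```

```text
rib [array([0.63230868, 0.22845445]), array([0.6016417 , 0.21667892])] 21.005824036339327 [np.float64(0.08793689157659923), np.float64(0.055088077003640316)] 20.6101533616202
(547.3129272460938, 191.293701171875) (200.90301513671875, 193.28504943847656) 22.417375564575195
```

View pics/w1c.png

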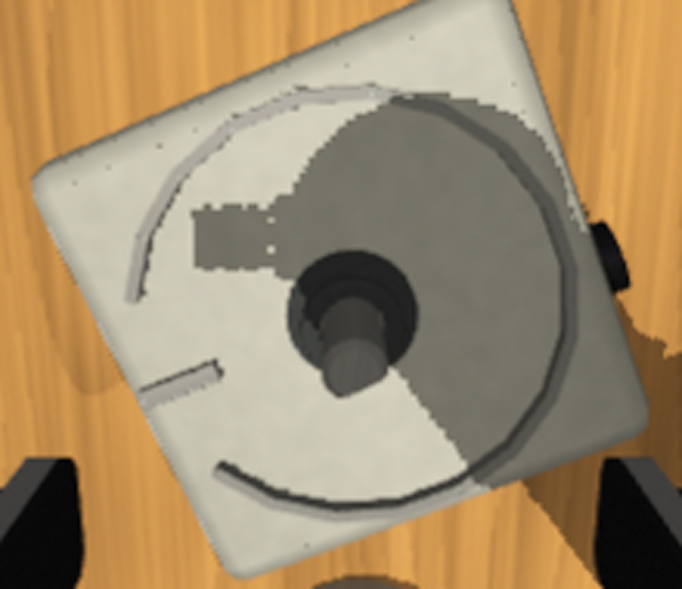

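```bash
python3 - <<'E'
from h import *
p=eyes.camera_params("wrist")
W=lambda u,z: atz(p,(210+u[0]/3.1,100+u[1]/3.1),z)[:2]
c=np.array([.5495,.1975]); an=lambda v:np.round(np.degrees(np.arctan2(v[1],v[0])),2)
e=[W(u,.098) for u in [(133,298),(221,463)]]
print("gap",[ (an(x-c),np.hypot(*(x-c))) for x in e],"bisect",np.mean([an(x-c) for x in e]), an(np.array([[0,1],[-1,0]])@(e[1]-e[0])))
r=[W(u,.098) for u in [(143,395),(219,368)]]; print("rib",an(r[0]-r[1]),an(np.mean(r,0)-c))
k=[W(u,.09) for u in [(35,178),(240,578),(648,418),(508,0)]]
print("corners",np.round(k,4),np.mean(k,0),[an(k[i]-k[j]) for i,j in [(1,0),(2,1),(2,3),(3,0)]])
f=[W(u,.158) for u in [(345,397),(388,378)]]; d=f[1]-f[0]; print("flat n",an(np.array([d[1],-d[0]])),np.round(f,4), an(np.mean(f,0)-W((354,365),.158)))
q=[W(u,.11) for u in [(289,312),(417,312)]];print("seat x",q,np.mean(q,0)); print(pose()[0]["q"])
E
```

```text
gap [(np.float64(-6.58), np.float64(0.08511075519814482)), (np.float64(48.31), np.float64(0.08024648213981789))] bisect 20.865000000000002 24.11
rib 20.37 19.88
corners [[0.6701 0.1427]
 [0.5979 0.3163]
 [0.428  0.2413]
 [0.4941 0.0791]] [0.54752973 0.19484124] [np.float64(112.58), np.float64(-156.18), np.float64(112.2), np.float64(-160.12)]
flat n 115.35 [[0.553  0.2044]
 [0.5391 0.1979]] 117.65
seat x [array([0.573449  , 0.18985989]), array([0.52585919, 0.1898975 ])] [0.54965409 0.18987869]
[ 6.32233561e-01  1.76123781e-01 -1.24025458e-01 -2.53335424e-06
 -1.27169529e+00 -6.33782214e-01]
```

Request:
drive_tool --motion '[{"hand": 0.06,"travel": [0.006,0,-0.0262],"delta_rot": [0,0,0]},{"hand": 0.06,"travel": [0,0.0105,0],"delta_rot": [0,-0.183,0]},{"hand": 0.06,"travel": [0,0.0105,0],"delta_rot": [0,-0.183,0]},{"hand": 0.06,"travel": [0,0.0105,0],"delta_rot": [0,-0.183,0]},{"hand": 0.06,"travel": [0,0.0105,0],"delta_rot": [0,-0.183,0]},{"hand": 0.06,"travel": [0,0.0105,0],"delta_rot": [0,-0.183,0]},{"hand": 0.06,"travel": [0,0.0105,0],"delta_rot": [0,-0.183,0]},{"hand": 0.06,"travel": [0,0.0105,0],"delta_rot": [0,-0.183,0]},{"hand": 0.06,"travel": [0,0.0105,0],"delta_rot": [0,-0.183,0]},{"hand": 0.06,"travel": [0,0.0105,0],"delta_rot": [0,-0.183,0]}]' --squeeze 25

```text
t: 3.55
tool_pos: [0.5493, 0.1954, 0.2031]
orientation: [-0.52, 0.52, -0.479, 0.479]
ft_force: [0.3, 0.6, 0.5]
grip_width: 0.0599
```

Request:
drive_tool --motion '[{"hand": 0.05,"travel": [0,0.006,0],"delta_rot": [0,-0.183,0]},{"hand": 0.05,"travel": [0,0,0],"delta_rot": [0,-0.183,0]},{"hand": 0.05,"travel": [0,0,0],"delta_rot": [0,0,0]}]'

```text
t: 3.92
tool_pos: [0.5493, 0.1956, 0.1974]
orientation: [-0.597, 0.597, -0.379, 0.379]
ft_force: [-0.2, -0.0, -0.1]
grip_width: 0.0501
```

```bash
python3 - <<'E'
from h import *
o,t,r=pose(); p=eyes.camera_params("wrist"); im=eyes.read_camera("wrist"); x=r.as_matrix()[:,0]; print(t,np.round(r.as_matrix(),3).tolist(),np.degrees(np.arctan2(x[1],x[0])),o["q"],o["ft_force"],o["moment"])
for l,z in [("spindle_top",.158),("seat_top",.11),("base",0)]:
    for q in models.landmark_of("wrist",l)[:2]: print(l,q["conf"],np.round(q["point"],1),np.round(atz(p,q["point"],z),4))
np.save("p2.npy",p["cam_to_world"])
cv2.imwrite("pics/w2.png",im[:,:,::-1])
E
```

```text
[0.54927159 0.1955502  0.1973801 ] [[0.426, -0.001, 0.905], [-0.905, -0.001, 0.426], [0.0, -1.0, -0.001]] -64.79518267286545 [ 6.77260937e-01  2.47547255e-01 -2.67578210e-01  5.24449495e-05
 -1.05641580e+00  1.33341654e+00] [-0.21758754 -0.02217664 -0.08553818] [0.03866708 0.01352453 0.00984918]
spindle_top 0.81 [319.4 230.8] [0.5522 0.1964 0.158 ]
seat_top 0.86 [316.2 209.3] [0.5497 0.1978 0.11  ]
base 0.58 [317.7 179.9] [0.5497 0.1968 0.    ]
```

View pics/w2.png

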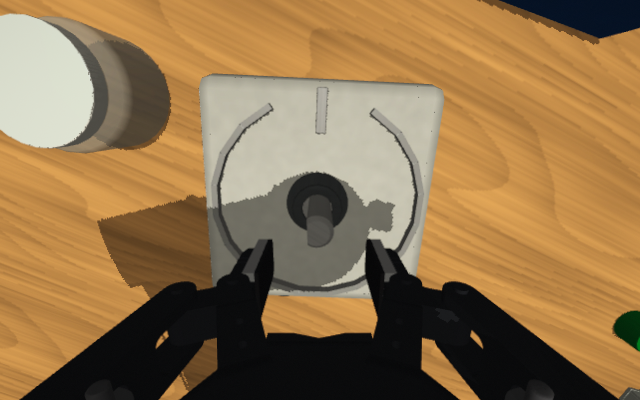

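```bash
python3 - <<'E'
from h import *
p=eyes.camera_params("wrist"); an=lambda v:np.round(np.degrees(np.arctan2(v[1],v[0])),2)
W=lambda u,z: atz(p,u,z)[:2]
r=[W(u,.098) for u in [(321.2,133),(322.3,88)]];c=np.array([.55,.197])
print("rib",an(r[1]-r[0]),[(np.hypot(*(x-c)),an(x-c)) for x in r])
e=[W(u,.098) for u in [(271,106),(373,111)]]; d=e[1]-e[0]; print([(np.hypot(*(x-c)),an(x-c)) for x in e],an(np.array([-d[1],d[0]])),an(np.array([d[1],-d[0]])))
k=[W(u,.09) for u in [(202,76),(442,87)]]; d=k[1]-k[0]; print(k,np.hypot(*d),an(np.array([-d[1],d[0]])))
im=cv2.imread("pics/w2.png"); cv2.imwrite("pics/w2c.png",cv2.resize(im[70:260,195:450],None,fx=3.1,fy=3.1,interpolation=cv2.INTER_CUBIC))
E
```

```text
rib 23.87 [(np.float64(0.05839096885736431), np.float64(22.64)), (np.float64(0.091083959857714), np.float64(23.08))]
[(np.float64(0.08592833887062451), np.float64(49.52)), (np.float64(0.08564834367641581), np.float64(-4.13))] 22.51 -157.49
[array([0.60334115, 0.31976276]), array([0.67464135, 0.14972128])] 0.1843849860155572 22.75
```

View pics/w2c.png

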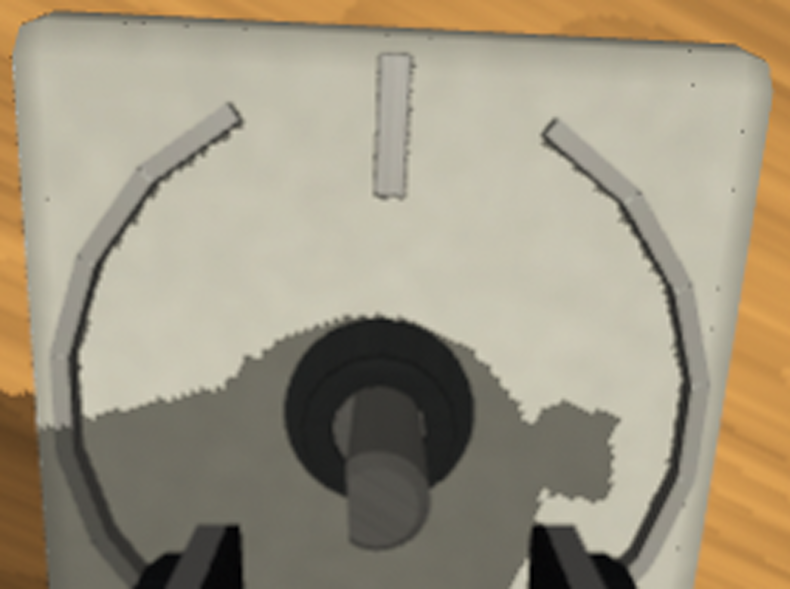

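Request:
drive_tool --motion '[{"hand": 0.05,"travel": [0.0015,0.02,0.0013],"delta_rot": [0,0,0]},{"hand": 0.045,"travel": [0,0.02,0],"delta_rot": [0,0,0]},{"hand": 0.04,"travel": [0,0.0195,0],"delta_rot": [0,0,0]},{"hand": 0.03,"travel": [0,0,0],"delta_rot": [0,0,0]},{"hand": 0.026,"travel": [0,0,0],"delta_rot": [0,0,0]},{"hand": 0.012,"travel": [0,0,0],"delta_rot": [0,0,0]},{"hand": 0.012,"travel": [0,0,0],"delta_rot": [0,0,0]},{"hand": 0.012,"travel": [0,0,0],"delta_rot": [0,0,0]}]' --squeeze 30

```text
t: 5.12
tool_pos: [0.5513, 0.1958, 0.1394]
orientation: [0.598, -0.597, 0.378, -0.378]
ft_force: [-1.2, 0.5, 6.1]
grip_width: 0.016
```

```bash
python3 - <<'E'
from h import *
o,t,r=pose(); m=r.as_matrix(); x=m[:,0]; print(t,np.degrees(np.arctan2(x[1],x[0])),o["grip_width"],"F tool",m.T@o["ft_force"],m.T@o["moment"])
E
```

```text
[0.55133179 0.19578182 0.13938582] -64.6453546189586 0.01602477788761758 F tool [-1.00348736 -6.12899022 -0.82474358] [-0.36199581 -0.05284814  0.37053358]
```

Request:
drive_tool --motion '[{"hand": 0.012,"travel": [0,0,-0.00045],"delta_rot": [0,0.1795,0]},{"hand": 0.012,"travel": [0,0,-0.00045],"delta_rot": [0,0.1795,0]},{"hand": 0.012,"travel": [0,0,-0.00045],"delta_rot": [0,0.1795,0]},{"hand": 0.012,"travel": [0,0,-0.00045],"delta_rot": [0,0.1795,0]},{"hand": 0.012,"travel": [0,0,-0.00045],"delta_rot": [0,0.1795,0]},{"hand": 0.012,"travel": [0,0,-0.00045],"delta_rot": [0,0.1795,0]},{"hand": 0.012,"travel": [0,0,-0.00045],"delta_rot": [0,0.1795,0]},{"hand": 0.012,"travel": [0,0,-0.00045],"delta_rot": [0,0.1795,0]},{"hand": 0.012,"travel": [0,0,-0.00045],"delta_rot": [0,0.1795,0]},{"hand": 0.012,"travel": [0,0,0],"delta_rot": [0,0,0]}]'

```text
t: 6.38
tool_pos: [0.5479, 0.1964, 0.1394]
orientation: [0.139, -0.138, 0.693, -0.693]
ft_force: [0.0, -0.6, 6.4]
grip_width: 0.0164
```

Request:
drive_tool --motion '[{"hand": 0.012,"travel": [0,0,0],"delta_rot": [0,0,0]},{"hand": 0.012,"travel": [0,0,0],"delta_rot": [0,0,0]}]'

```text
t: 6.62
tool_pos: [0.5479, 0.1964, 0.1394]
orientation: [0.14, -0.139, 0.693, -0.693]
ft_force: [0.2, -1.2, 6.2]
grip_width: 0.0162
```

```bash
python3 - <<'E'
from h import *
o,t,r=pose(); m=r.as_matrix(); x=m[:,0]; print(t,np.degrees(np.arctan2(-x[1],-x[0])),o["grip_width"],"F tool",m.T@o["ft_force"],m.T@o["moment"],o["q"])
E
```

```text
[0.5478642  0.19640226 0.13940447] 22.776704830364924 0.016181056615214122 F tool [ 0.30893062 -6.18711183  1.18676474] [ 0.19263252  0.0572616  -0.52974401] [ 6.80440207e-01  3.00004633e-01 -3.42911703e-01  7.65548927e-04
 -9.26482683e-01 -2.83371264e-01]
```

Request:
drive_tool --motion '[{"hand": 0.06,"travel": [0,0,0],"delta_rot": [0,0,0]},{"hand": 0.06,"travel": [0,0,0],"delta_rot": [0,0,0]},{"hand": 0.06,"travel": [0,0,0],"delta_rot": [0,0,0]},{"hand": 0.08,"travel": [0,-0.03,0],"delta_rot": [0,0,0]},{"hand": 0.08,"travel": [0,-0.04,0],"delta_rot": [0,0,0]},{"hand": 0.08,"travel": [0,-0.03,0],"delta_rot": [0,0,0]},{"hand": 0.08,"travel": [0,0,0],"delta_rot": [0,0,0]},{"hand": 0.08,"travel": [0,0,0],"delta_rot": [0,0,0]}]'

```text
t: 7.62
tool_pos: [0.5469, 0.1962, 0.2377]
orientation: [0.139, -0.14, 0.693, -0.693]
ft_force: [-0.9, 0.4, -1.5]
grip_width: 0.0801
```

```bash
python3 - <<'E'
from h import *
o,t,r=pose(); im=eyes.read_camera("wrist"); print(t,o["q"],r.as_matrix()[:,0])
p=eyes.camera_params("wrist"); u=proj(p,[.55,.197,.158]); v=proj(p,[.55,.197,.098]); w=proj(p,[.55+.092*np.cos(.398),.197+.092*np.sin(.398),.098]); print(u,v,w)
a=int(u[0])-120;b=int(u[1])-100; cv2.imwrite("pics/w3.png",cv2.resize(im[b:b+150,a:a+200,::-1],None,fx=4,fy=4,interpolation=cv2.INTER_CUBIC)); print(a,b)
f=proj(p,[.55+.006*np.cos(.398),.197+.006*np.sin(.398),.158]);d=.0092*np.array([-np.sin(.398),np.cos(.398)])
c=np.array([.55+.006*np.cos(.398),.197+.006*np.sin(.398)])
print([ (proj(p,[*(c+s*d),.158])-[a,b])*4 for s in (-1,1)])
E
```

```text
[0.5468963  0.19622707 0.23770519] [ 6.80617072e-01  2.12941405e-01 -2.15779225e-01 -4.86510675e-04
 -1.14270593e+00 -2.83113783e-01] [-9.22108327e-01 -3.86931133e-01  7.28797091e-04]
[314.30239283 214.12920694] [315.213697   193.71327749] [220.22927184 193.74620029]
194 114
[array([449.20897501, 354.45477168]), array([450.40545982, 445.50209525])]
```

View pics/w3.png

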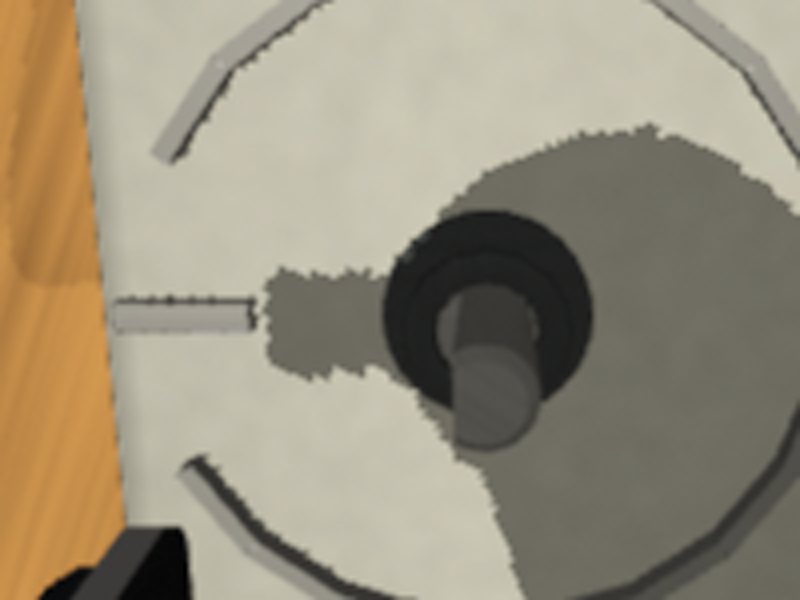

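Flat edge is vertical in the crop, squarely facing the rib at left. Moving on to the collar.

Request:
drive_tool --motion '[{"hand": 0.08,"travel": [0.0052,0.002,0.057],"delta_rot": [0,0,0]},{"hand": 0.08,"travel": [0.0052,0.002,0.057],"delta_rot": [0,0,0]},{"hand": 0.08,"travel": [0.0052,0.002,0.057],"delta_rot": [0,0,0]},{"hand": 0.08,"travel": [0.0052,0.002,0.057],"delta_rot": [0,0,0]},{"hand": 0.08,"travel": [0.0052,0.002,0.057],"delta_rot": [0,0,0]},{"hand": 0.08,"travel": [0.0052,0.002,0.057],"delta_rot": [0,0,0]},{"hand": 0.08,"travel": [0.0052,0.002,0.057],"delta_rot": [0,0,0]},{"hand": 0.08,"travel": [0.0052,0.002,0.057],"delta_rot": [0,0,0]}]'

```text
t: 8.68
tool_pos: [0.6854, -0.2419, 0.2205]
orientation: [0.139, -0.14, 0.693, -0.693]
ft_force: [1.1, 0.4, 0.2]
grip_width: 0.08
```

Request:
drive_tool --motion '[{"hand": 0.08,"travel": [0,0,0],"delta_rot": [0,-0.179,0]},{"hand": 0.08,"travel": [0,0,0],"delta_rot": [0,-0.179,0]},{"hand": 0.08,"travel": [0,0,0],"delta_rot": [0,-0.179,0]},{"hand": 0.08,"travel": [0,0,0],"delta_rot": [0,-0.179,0]},{"hand": 0.08,"travel": [0,0,0],"delta_rot": [0,-0.179,0]},{"hand": 0.08,"travel": [0,0,0],"delta_rot": [0,-0.179,0]},{"hand": 0.08,"travel": [0,0,0],"delta_rot": [0,-0.179,0]},{"hand": 0.08,"travel": [0,0,0],"delta_rot": [0,-0.179,0]},{"hand": 0.08,"travel": [0,0,0],"delta_rot": [0,0,0]},{"hand": 0.08,"travel": [0,0,0],"delta_rot": [0,0,0]}]'

```text
t: 9.93
tool_pos: [0.6852, -0.2401, 0.2214]
orientation: [-0.559, 0.56, -0.433, 0.432]
ft_force: [0.4, 0.5, -0.5]
grip_width: 0.0802
```

```bash
cat > look.py <<'E'
from h import *
import sys
o,t,r=pose(); p=eyes.camera_params("wrist"); im=eyes.read_camera("wrist"); m=r.as_matrix(); print(t,np.degrees(np.arctan2(m[1,0],m[0,0])))
for l,z in [("collar",0),("screw",.016)]:
    for q in models.landmark_of("wrist",l)[:3]: print(l,round(q["conf"],2),np.round(q["point"],1),np.round(atz(p,q["point"],z),4))
g=cv2.cvtColor(im,cv2.COLOR_RGB2HSV)
for q in models.regions_of("wrist","collar")[:3]:
    M=q["pixels"]; s=np.median(g[M],0); 
    print("reg",q["conf"],q["bbox"],"HSV",s)
cv2.imwrite(sys.argv[1],im[:,:,::-1])
E
python3 look.py pics/w4.png
```

```text
[ 0.68523664 -0.24011495  0.22139674] -75.40575704952083
collar 0.84 [320.9 202.2] [ 0.6535 -0.2513  0.    ]
collar 0.72 [308.  109.9] [ 0.7586 -0.2081  0.    ]
collar 0.71 [321.4 273.4] [ 0.5542 -0.2782  0.    ]
screw 0.7 [331.6 263.8] [ 0.5805 -0.2848  0.016 ]
screw 0.59 [317.  178.5] [ 0.6855 -0.238   0.016 ]
screw 0.59 [308.8 142.6] [ 0.7239 -0.2183  0.016 ]
reg 0.89 [285.6, 85.1, 326.0, 147.0] HSV [ 66. 225. 150.]
reg 0.86 [304.7, 173.2, 341.9, 231.2] HSV [23. 22. 89.]
reg 0.79 [305.6, 252.5, 339.1, 307.5] HSV [ 67. 237.  66.]
```

View pics/w4.png

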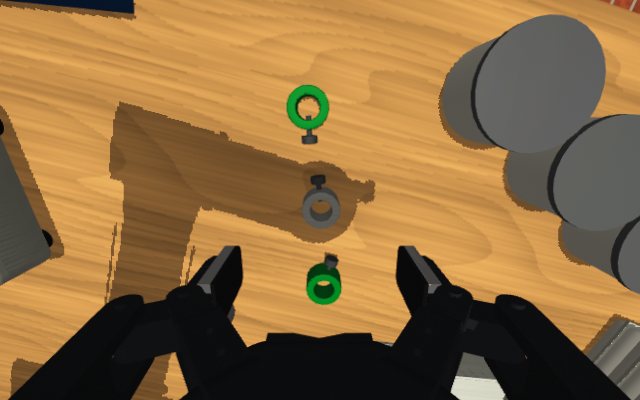

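Request:
drive_tool --motion '[{"hand": 0.08,"travel": [0.0024,0.03,-0.0323],"delta_rot": [0,0,0]},{"hand": 0.08,"travel": [0,0.04,0],"delta_rot": [0,-0.05,0]},{"hand": 0.08,"travel": [0,0.03,0],"delta_rot": [0,0,0]},{"hand": 0.08,"travel": [0,0,0],"delta_rot": [0,0,0]},{"hand": 0.08,"travel": [0,0,0],"delta_rot": [0,0,0]}]'

```text
t: 10.75
tool_pos: [0.6557, -0.251, 0.1237]
orientation: [0.571, -0.571, 0.417, -0.418]
ft_force: [0.2, -1.0, 0.2]
grip_width: 0.0802
```

```bash
python3 look.py pics/w5.png; python3 - <<'E'
import cv2; im=cv2.imread("pics/w5.png"); cv2.imwrite("pics/w5c.png",cv2.resize(im[120:320,220:420],None,fx=3,fy=3,interpolation=2))
E
```

```text
[ 0.65574349 -0.25103312  0.12373976] -72.31479131229531
collar 0.92 [309.   65.1] [ 0.7601 -0.2097  0.    ]
collar 0.72 [316.7 299.7] [ 0.5525 -0.2821  0.    ]
screw 0.83 [312.5 168.3] [ 0.6835 -0.237   0.016 ]
screw 0.83 [329.6 288.2] [ 0.5793 -0.2865  0.016 ]
screw 0.72 [307.3 108.9] [ 0.7271 -0.219   0.016 ]
reg 0.87 [291.9, 160.4, 345.1, 241.9] HSV [23. 22. 90.]
reg 0.87 [275.6, 19.3, 338.1, 115.5] HSV [ 67. 227. 148.]
reg 0.64 [291.3, 273.6, 338.6, 339.2] HSV [ 67. 237.  57.]
```

View pics/w5c.png

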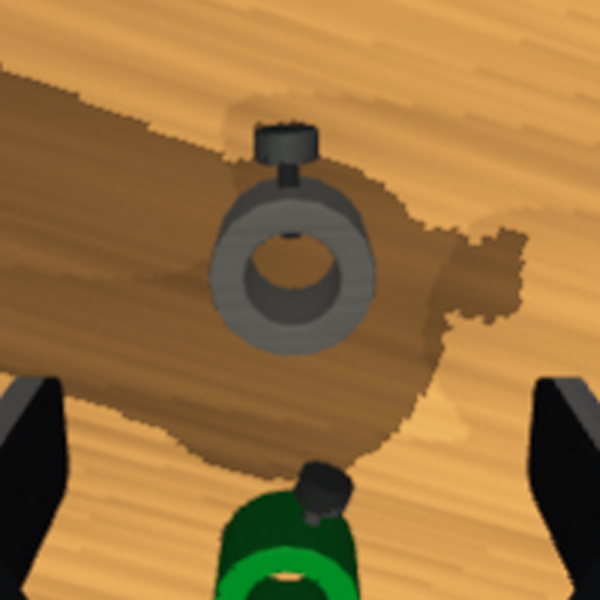

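```bash
python3 - <<'E'
from h import *
o,t,r=pose(); m=r.as_matrix(); p=eyes.camera_params("wrist")
u=lambda a,b:(220+a/3,120+b/3)
c=atz(p,u(293,276),.032)[:2]; s=atz(p,u(287,146),.017)[:2]; d=s-c
c2=np.mean([atz(p,u(*q),.032)[:2] for q in [(211,277),(375,277)]],0); w=np.hypot(*(atz(p,u(211,277),.032)-atz(p,u(375,277),.032)))
k=[atz(p,u(*q),.032)[:2] for q in [(293,198),(293,354)]]
print(c,c2,np.mean(k,0),np.hypot(*(k[1]-k[0])),w,s,np.hypot(*d),np.degrees(np.arctan2(d[1],d[0])))
c=np.mean([c2,np.mean(k,0)],0);e=m.T@np.r_[c-t[:2],0.02-t[2]]; print("travel",e)
E
```

```text
Traceback (most recent call last):
TypeError: return arrays must be of ArrayType
```

```bash
python3 - <<'E'
from h import *
o,t,r=pose(); m=r.as_matrix(); p=eyes.camera_params("wrist")
u=lambda a,b:(220+a/3,120+b/3)
W=lambda a,b,z:atz(p,u(a,b),z)[:2]
a,b=W(211,277,.032),W(375,277,.032); k,l=W(293,198,.032),W(293,354,.032)
c=np.r_[(a+b)/2]*.5+(k+l)/4; s=W(287,146,.017); d=s-c
print(c,np.linalg.norm(a-b),np.linalg.norm(k-l),s,np.linalg.norm(d),np.degrees(np.arctan2(d[1],d[0])))
print("travel",m.T@np.r_[c-t[:2],0.02-t[2]])
E
```

```text
[ 0.65293881 -0.25101141] 0.044289856485055255 0.04445142458278068 [ 0.68408847 -0.23932357] 0.03327021623743734 20.5668636627546
travel [-0.00078155  0.10387238 -0.00286587]
```

Request:
drive_tool --motion '[{"hand": 0.08,"travel": [-0.0008,0.03,-0.0029],"delta_rot": [0,-0.049,0]},{"hand": 0.08,"travel": [0,0.035,0],"delta_rot": [0,0,0]},{"hand": 0.08,"travel": [0,0.025,0],"delta_rot": [0,0,0]},{"hand": 0.07,"travel": [0,0.012,0],"delta_rot": [0,0,0]},{"hand": 0.06,"travel": [0,0,0],"delta_rot": [0,0,0]},{"hand": 0.052,"travel": [0,0,0],"delta_rot": [0,0,0]},{"hand": 0.04,"travel": [0,0,0],"delta_rot": [0,0,0]},{"hand": 0.04,"travel": [0,0,0],"delta_rot": [0,0,0]},{"hand": 0.04,"travel": [0,0,0],"delta_rot": [0,0,0]},{"hand": 0.04,"travel": [0,0,0],"delta_rot": [0,0,0]}]' --squeeze 50

```text
t: 12.2
tool_pos: [0.6529, -0.251, 0.0222]
orientation: [0.581, -0.581, 0.402, -0.404]
ft_force: [-1.7, 0.4, 6.0]
grip_width: 0.0451
```

```bash
python3 look.py pics/w6.png; python3 - <<'E'
import sys; sys.argv=[0]
from h import *
o,t,r=pose(); m=r.as_matrix(); print(o["ft_force"],o["grip_width"],o["q"],m.T@(np.array([.652,-.2515,0])-t))
im=cv2.imread("pics/w6.png"); cv2.imwrite("pics/w6c.png",cv2.resize(im[150:350,220:420],None,fx=3,fy=3,interpolation=2))
E
```

```text
[ 0.65286896 -0.25103504  0.0222016 ] -69.48186183438298
collar 0.86 [312.7  15.4] [ 0.7611 -0.2076  0.    ]
collar 0.65 [317.3 248.5] [ 0.652  -0.2506  0.    ]
screw 0.78 [317.6 201.1] [ 0.683  -0.2392  0.016 ]
screw 0.71 [310.2  93.6] [ 0.7279 -0.219   0.016 ]
reg 0.94 [269.4, 186.3, 368.9, 321.4] HSV [23. 21. 80.]
reg 0.93 [250.4, 1.1, 377.4, 106.9] HSV [ 67. 228. 146.]
[-2.15350916  1.19314525  6.489954  ] 0.04489090938212649 [-8.91251951e-02  5.92102588e-01 -1.68421052e-01  4.95233859e-04
 -8.07624333e-01  2.01771833e+00] [ 9.44063201e-05  2.21971481e-02 -1.03701823e-03]
```

View pics/w6c.png

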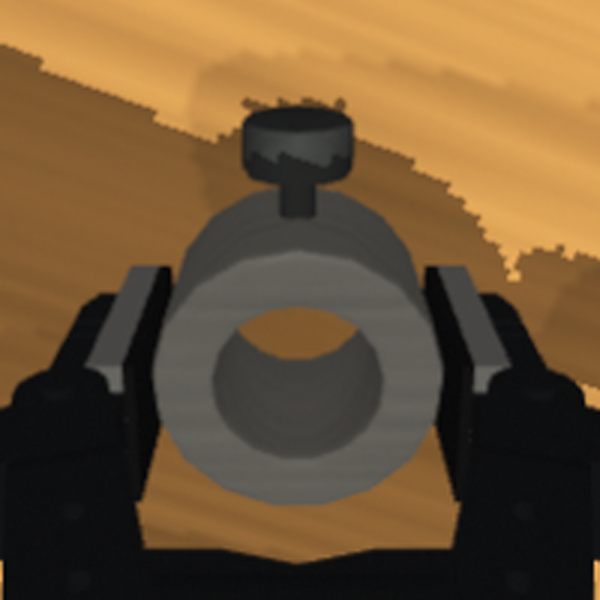

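Request:
drive_tool --motion '[{"hand": 0.04,"travel": [0,-0.02,0],"delta_rot": [0,0,0]},{"hand": 0.04,"travel": [0,-0.04,0],"delta_rot": [0,0,0]},{"hand": 0.04,"travel": [0,-0.05,0],"delta_rot": [0,0,0]},{"hand": 0.04,"travel": [0,-0.05,0],"delta_rot": [0,0,0]},{"hand": 0.04,"travel": [0,-0.04,0],"delta_rot": [0,-0.04,0]},{"hand": 0.04,"travel": [0,0,0],"delta_rot": [0,0,0]}]' --squeeze 60

```text
t: 13.15
tool_pos: [0.6534, -0.2514, 0.2262]
orientation: [0.59, -0.588, 0.389, -0.394]
ft_force: [0.4, -0.1, -3.8]
grip_width: 0.0447
```

```bash
python3 - <<'E'
from h import *
o,t,r=pose(); m=r.as_matrix(); print(t,o["grip_width"],o["ft_force"],np.degrees(np.arctan2(m[1,0],m[0,0])))
p=eyes.camera_params("wrist"); im=eyes.read_camera("wrist")
h=t[2]-.0222  # collar bottom
u=lambda a,b:(220+a/3,150+b/3)
for a,b in [(155,378),(440,378),(298,250),(298,505)]: print(m.T@(atz(p,u(a,b),h+.032)-t)*1000)
print("travel to",m.T@(np.array([.55,.197,.215])-t))
cv2.imwrite("pics/w7.png",im[:,:,::-1]); a=cv2.imread("pics/w6.png"); print(np.abs(a[150:350,220:420].astype(int)-im[150:350,220:420,::-1]).mean())
E
```

```text
[ 0.65343656 -0.25136705  0.22616309] 0.04468269410880048 [ 0.35718763 -0.09704488 -3.76961686] -67.17828611826027
[-21.7271328   -9.89273381   0.98187447]
[22.29601509 -9.69291328  0.85625988]
[ 0.31388839 -9.64886435 22.22181915]
[  0.36264881  -9.94942647 -22.32910454]
travel to [-0.45343277  0.00962661  0.0785035 ]
20.802058333333335
```

Request:
drive_tool --motion '[{"hand": 0.04,"travel": [-0.03,0,0.0098],"delta_rot": [0,0,0]},{"hand": 0.04,"travel": [-0.0567,0,0.0098],"delta_rot": [0,0,0]},{"hand": 0.04,"travel": [-0.0567,0,0.0098],"delta_rot": [0,0,0]},{"hand": 0.04,"travel": [-0.0567,0,0.0098],"delta_rot": [0,0,0]},{"hand": 0.04,"travel": [-0.0567,0,0.0098],"delta_rot": [0,0,0]},{"hand": 0.04,"travel": [-0.0567,0,0.0098],"delta_rot": [0,0,0]},{"hand": 0.04,"travel": [-0.0567,0,0.0098],"delta_rot": [0,0,0]},{"hand": 0.04,"travel": [-0.0567,0,0.0098],"delta_rot": [0,0,0]},{"hand": 0.04,"travel": [-0.0267,0,0],"delta_rot": [0,0,0]},{"hand": 0.04,"travel": [0,0,0],"delta_rot": [0,0,0]}]'

```text
t: 14.45
tool_pos: [0.5469, 0.199, 0.2191]
orientation: [-0.589, 0.59, -0.391, 0.39]
ft_force: [0.3, -0.5, -2.0]
grip_width: 0.0449
```

Request:
drive_tool --motion '[{"hand": 0.04,"travel": [0,0,0],"delta_rot": [0,0,0]},{"hand": 0.04,"travel": [0,0,0],"delta_rot": [0,0,0]}]'

```text
t: 14.7
tool_pos: [0.5485, 0.1966, 0.2199]
orientation: [-0.588, 0.589, -0.392, 0.392]
ft_force: [-0.4, -0.5, -2.3]
grip_width: 0.0446
```

```bash
python3 - <<'E'
from h import *
o,t,r=pose(); m=r.as_matrix(); print(t,o["grip_width"],o["ft_force"],np.round(m,4).tolist(),np.degrees(np.arctan2(m[1,0],m[0,0])))
im=eyes.read_camera("wrist"); p=eyes.camera_params("wrist")
print("travel to",m.T@(np.array([.55,.197,t[2]])-t))
A=[.55+.092*np.cos(.398),.197+.092*np.sin(.398),.098];B=[.55+.058*np.cos(.398),.197+.058*np.sin(.398),.098]; print(proj(p,A),proj(p,B),proj(p,[.55,.197,.158]))
cv2.imwrite("pics/w8.png",np.vstack([im[50:,130:510,::-1]]))
E
```

```text
[0.54850855 0.19663823 0.21994011] 0.04463910502703032 [-0.42595967 -0.53623703 -2.26633739] [[0.386, -0.0007, 0.9225], [-0.9225, -0.0004, 0.386], [0.0001, -1.0, -0.0008]] -67.29188039190718
travel to [ 2.42029654e-04 -1.13865267e-06  1.51549209e-03]
[318.70101556  88.99678508] [318.75304933 131.62320236] [318.91998531 220.44682934]
```

View pics/w8.png

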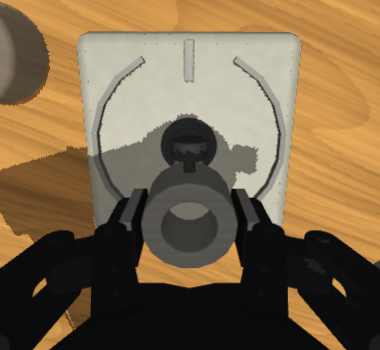

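Request:
drive_tool --motion '[{"hand": 0.04,"travel": [0.0002,0.015,0.0015],"delta_rot": [0,0,0]},{"hand": 0.04,"travel": [0,0.015,0],"delta_rot": [0,0,0]},{"hand": 0.04,"travel": [0,0.005,0],"delta_rot": [0,0,0]},{"hand": 0.04,"travel": [0,0.005,0],"delta_rot": [0,0,0]},{"hand": 0.04,"travel": [0,0.004,0],"delta_rot": [0,0,0]},{"hand": 0.04,"travel": [0,0,0],"delta_rot": [0,0,0]}]'

```text
t: 15.5
tool_pos: [0.5498, 0.1981, 0.1762]
orientation: [-0.589, 0.589, -0.391, 0.391]
ft_force: [0.1, -0.2, -2.7]
grip_width: 0.0446
```

Request:
drive_tool --motion '[{"hand": 0.04,"travel": [0.001,0.004,0],"delta_rot": [0,0,0]},{"hand": 0.04,"travel": [0,0.004,0],"delta_rot": [0,0,0]},{"hand": 0.04,"travel": [0,0.003,0],"delta_rot": [0,0,0]},{"hand": 0.04,"travel": [0,0.003,0],"delta_rot": [0,0,0]},{"hand": 0.04,"travel": [0,0,0],"delta_rot": [0,0,0]}]'

```text
t: 16.12
tool_pos: [0.5502, 0.1971, 0.162]
orientation: [-0.589, 0.589, -0.391, 0.391]
ft_force: [-0.3, 0.1, -2.6]
grip_width: 0.0448
```

Request:
drive_tool --motion '[{"hand": 0.04,"travel": [0,0.005,0],"delta_rot": [0,0,0]},{"hand": 0.04,"travel": [0,0.006,0],"delta_rot": [0,0,0]},{"hand": 0.04,"travel": [0,0.006,0],"delta_rot": [0,0,0]},{"hand": 0.04,"travel": [0,0.005,0],"delta_rot": [0,0,0]},{"hand": 0.04,"travel": [0,0.005,0],"delta_rot": [0,0,0]},{"hand": 0.04,"travel": [0,0,0],"delta_rot": [0,0,0]}]'

```text
t: 16.88
tool_pos: [0.5501, 0.197, 0.1348]
orientation: [-0.589, 0.589, -0.391, 0.391]
ft_force: [-0.5, 0.3, -2.5]
grip_width: 0.0445
```

Request:
drive_tool --motion '[{"hand": 0.04,"travel": [0,0.004,0],"delta_rot": [0,0,0]},{"hand": 0.04,"travel": [0,0.002,0],"delta_rot": [0,0,0]},{"hand": 0.04,"travel": [0,0,0],"delta_rot": [0,0,0]}]' --squeeze 90

```text
t: 17.25
tool_pos: [0.5506, 0.1973, 0.1297]
orientation: [0.589, -0.589, 0.391, -0.391]
ft_force: [-0.2, -0.1, 1.4]
grip_width: 0.0439
```

Request:
drive_tool --motion '[{"hand": 0.04,"travel": [0,0.003,0],"delta_rot": [0,0,0]},{"hand": 0.04,"travel": [0,0.0025,0],"delta_rot": [0,0,0]},{"hand": 0.04,"travel": [0,0,0],"delta_rot": [0,0,0]},{"hand": 0.04,"travel": [0,0,0],"delta_rot": [0,0,0]}]'

```text
t: 17.75
tool_pos: [0.5507, 0.1974, 0.1244]
orientation: [0.589, -0.589, 0.391, -0.391]
ft_force: [-1.6, -0.0, 7.0]
grip_width: 0.044
```

Request:
drive_tool --motion '[{"hand": 0.04,"travel": [0,0.0015,0],"delta_rot": [0,0,0]},{"hand": 0.04,"travel": [0,0,0],"delta_rot": [0,0,0]},{"hand": 0.04,"travel": [0,0,0],"delta_rot": [0,0,0]}]'

```text
t: 18.12
tool_pos: [0.5508, 0.1974, 0.1243]
orientation: [0.59, -0.589, 0.391, -0.392]
ft_force: [-6.0, -1.0, 16.9]
grip_width: 0.0439
```

Request:
drive_tool --motion '[{"hand": 0.04,"travel": [0,0,0],"delta_rot": [0,0,0]},{"hand": 0.04,"travel": [0,0,0],"delta_rot": [0,0,0]},{"hand": 0.04,"travel": [0,0,0],"delta_rot": [0,0,0]},{"hand": 0.04,"travel": [0,0,0],"delta_rot": [0,0,0]}]'

```text
t: 18.62
tool_pos: [0.5508, 0.1974, 0.1243]
orientation: [0.59, -0.589, 0.391, -0.392]
ft_force: [-6.1, -0.5, 17.8]
grip_width: 0.0442
```

```bash
python3 - <<'E'
from h import *
o,t,r=pose(); m=r.as_matrix(); print(t,o["grip_width"],o["ft_force"],np.degrees(np.arctan2(m[1,0],m[0,0]))+90)
im=eyes.read_camera("wrist"); p=eyes.camera_params("wrist")
for q in models.landmark_of("wrist","screw")[:2]: print(q, atz(p,q["point"],.118))
a=np.array([np.cos(.398),np.sin(.398),0]); print("exp screw",np.array([.55,.197,.118])+.034*a, proj(p,np.array([.55,.197,.118])+.034*a))
cv2.imwrite("pics/w9.png",cv2.resize(im[20:320,160:480,::-1],None,fx=2,fy=2,interpolation=2))
E
```

```text
[0.55075951 0.19739945 0.12428696] 0.044236323720661185 [-6.06181222 -0.45763909 17.78013997] 22.83054241962843
{'point': [315.9, 200.5], 'conf': 0.65} [0.58033323 0.21128198 0.118     ]
exp screw [0.58134249 0.21017757 0.118     ] [318.80243616 199.50871546]
```

View pics/w9.png

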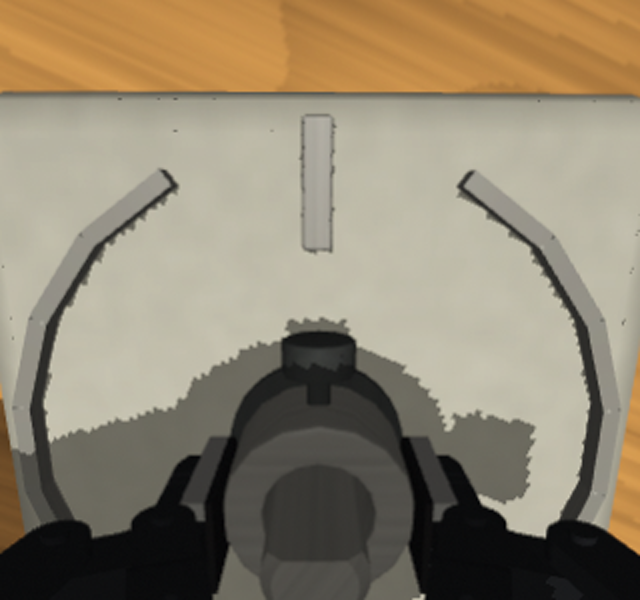

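The collar is over the spindle and the screw head (x≈318) lies on the rib's line (x≈317). The seat is on its stop: the force rose by 10 N with no further travel.

```bash
python3 -c "
from workcell import robot; print(robot.close_job())"
```

```text
the job is handed in; nothing more can be done
None
```

The collar is on the spindle and held fully down, and the job is handed in with the arm still gripping and pressing. It took about 19 s of the 58 s.

- **Spindle:** I pinched it square on the flat (reading 16.0 mm wide) and turned it about 92.5° clockwise to the rib's direction (about 22.8°). The grip still read 16.2 mm after the turn, and a picture showed the flat facing the rib.
- **Collar:** I took the grey collar with the screw from between the two green ones, gripping at right angles to the screw. It went down over the spindle with no sideways or upward force, so the screw passed over the flat.
- **Pressing down:** The collar's underside came to about 102 mm. The force then rose from 7 to 17 N with no further travel, so the seat is on its stop.
- **Last checks:** The collar's direction read 22.8°, and in the picture the screw lines up with the rib to within a pixel. The grip is set to 90 N and the upward force is steady at about 18 N.

Two readings disagreed slightly. The network placed the screw head about 1.5 mm from where I expected it, though the picture looked centred. There is also a steady 6 N sideways force while pressing. Grip widths read about 1 mm under the true size throughout.

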